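# Lock the tube rail and hang the tube carriers

### The arm

A 6-joint arm with a two-finger parallel gripper is mounted at the origin on the work surface. World frame = base frame: x ahead of the robot, y to its left, z up, the work surface at z = 0. Lengths are in m, angles in rad, forces in N, time in s.
With the tool pointing down it reaches from about 0.35 to 0.85 m from the base axis. Payload 8.1 kg.
Tool frame: the origin (TCP) lies on the centre line of the jaws, within the pads' length; the fingertips stand 17 mm ahead of it and the grasp point (between the pads) lies 2 mm behind it; z points along the fingers, y is the line along which they close (so a half turn about z gives the same grasp; the last joint's range is limited). The gripper opens to 93 mm and grips with 3 to 60 N. Pads are 15 mm wide; open, the fingers measure 128 mm over their backs; the gripper's body (75 mm by 188 mm) begins 65 mm behind the grasp point.
Start: joints at [-1.224, 0.13, 1.488, -0, 1.523, -0.085], TCP at [0.251, -0.545, 0.236] pointing down, gripper open.
Joint ranges: [-2.96, 2.96], [-0.89, 2.26], [0.02, 2.5], [-1.34, 4.48], [0, 2.73], [-2.66, 2.66]. Speed limits (rad/s): [2.39, 2.39, 2.79, 3.14, 3.14, 3.14].

### API

Orientations are given as a rotation vector (axis times angle).
In Python, from plant import status, eyes, robot gives the robot as it stands. The module is installed in compiled form; this text tells all that it offers.
- The arm moves only by the tool servo_tool, never from a script. Its argument "plan" is text: rows parted by semicolons, each of 4 numbers parted by spaces: the shift along the tool's x, y, z in m, then the turn about the tool's z in degrees. A call has 1 to 12 rows; each row is the pose to reach, as a shift and turn from the pose commanded when the call began, along the tool's axes at that moment; what a row does not reach only later rows make up. A row lasts 1/12 s, in which the tool goes at most 41.7 mm and 7.16 degrees, less where a joint would pass 70% of its speed; a pose out of reach is approached as far as the arm can. A call with a gripper value outside its range is refused whole. "grip" is the closure, from -1 (fully open) to 1 (shut), set as the call begins (left out, the last holds). The fingers move at their own pace and stop on an object; "grip_force" is the grip in N (left out, the last holds). Time passes only in rows, so rows that repeat a pose let the fingers close. It gives the time, the measured TCP pose, the force, the opening and the grip force at its end, in the units of the state.
- status.read_state(): the state, without advancing time (a new reading comes with each control period).
- eyes.read_camera(name): name is "scene" or "side" or "wrist"; returns a dict with "image" (400x640x3 uint8, blue, green, red), "fovy" (degrees; the focal length in pixels is half the picture's height over the tangent of half this angle, whatever the lens; pixels are square), "cx", "cy" (the principal point, pixels), "k1" (the pictures are not rectified: a ray, as slopes to the right and down, at radius r is drawn at 1 + k1 r^2 times it, then the intrinsics apply), "world_from_camera" (4x4, takes a point from camera to world coordinates); the wrist camera has in their place "hand_eye" (4x4, takes a point from camera to tool coordinates, whose origin is the TCP and whose axes are the flange's). Camera axes: x right, y down, z forward; pixel columns grow to the right and rows downward; lengths in m; the calibration is good to about 2 mm. A picture is of the moment at which its call begins: read the wrist's pose just before it. There is no depth.
- robot.close_job(): hands the job in; it is judged then, once.
The state is a dict: "t": time; "q": joint angles; "dq": joint speeds; "joint_torque": joint torques, N m; "tool_pos": TCP position; "orientation": TCP orientation; "force": force on the tool from outside, world axes, zero at the start; "wrist_torque": the same for the moment, N m; "opening": finger opening in m; "gripper_force": force on a finger pad.
Only numpy, scipy, OpenCV 4.12 (cv2) and the standard library are available. Lean on these libraries where they do the work, as an engineer would, in place of code of your own. Each camera call takes 0.05 s, during which the arm holds its last target. There are 200 camera calls.

### The job

First run the blue lock nut down the stud of the rail stand and tighten it firmly against the steel nut below it, so that the stand cannot work loose. Then hook every tube carrier that stands on the desk onto the rail through the open bay and slide each one along under the keeper bar until its middle is at the marker of its own colour. Leave the other things on the desk where they are.

Things in the scene. Friction and masses are not known exactly. Their poses are not given: they have to be found in the camera images.
- stand: Rail stand, fixed to the desk, turned by up to 0.1 rad. Origin on the desk; its y runs along the rail. White foot plate 110 x 520 x 12 mm (y -320 to +200). In its frame (mm): the rail is a steel bar of 12 diameter along y, axis at x 0, height 205, between two 16 thick posts at y -155 and +180, tops at 211 (the +180 one carries the keeper bar).
- rail_bay (a point): Point on the rail's axis in the middle of the open bay (stand frame x 0, y -100, z 205 mm). Here the rail is free from above for 47 mm either way along y: hooks are put on here, then slid in the stand's +y under the keeper bar.
- keeper (a point): Middle of the top of the aluminium keeper bar above the rail's +x side. In the stand's frame it covers x +8 to +26, y -52 to +188, height 221 to 227 mm. It clears a seated hook by about 6 mm; under it a hook cannot be lifted on or off.
- stud_top (a point): Centre of the top of the threaded stud, 24 mm diameter, upright, at x 0, y -270, z 92 mm in the stand's frame. Both nuts sit on it.
- setnut: First nut on the stud: grey steel hexagon, 38 mm across flats, 18 mm high, already tight, cannot move. Origin at the centre of its underside, so its top is 18 mm above the origin (its height on the stud varies).
- locknut: Second (lock) nut, blue hexagon, 46 mm across flats (53 over corners), 24 mm high, already started on the stud 9 to 18 mm above the first nut. Origin at the centre of its underside, z up; one pair of flats is square to its x axis, the others 60 degrees apart. Turned clockwise seen from above it sinks 12 mm a turn.
- locknut_top (a point): Centre of the lock nut's top face; the stud reaches through it. Handling: the nut turns with a light drag of 0.2 N m and stays where it is left. Once it touches the first nut, each further 0.1 rad adds about 13 N of clamping and 0.025 N m of turning moment. Firmly tight is 0.4 rad past first touch; 1 to 2.5 rad past does no harm (on release it springs back to about 100 N).
- carrier_red: Loose red tube carrier, 0.2 kg, 172 mm tall, standing upright on the desk at the start (may be absent). Origin at the centre of its underside. Block 52 x 46 x 34 mm holding two capped tubes, tops at 80 mm; a white neck plate (x -28 to -22 mm, 36 wide in y) rises behind to a hook 36 mm wide. The weight is near x 0.
- carrier_red_hook (a point): Point in the red carrier's hook, 118 mm above its origin, that lies on the rail's axis when seated. The roof-shaped hook is open towards the carrier's +x, its lip (x +15 to +19 mm) reaching 8 mm below this point. To hook on: carrier's x along the stand's x, 14 mm or more (20 is good) above seated height, come from -x until over the rail, lower.
- carrier_red_tab (a point): Centre of the top of the red grip tab, 172 mm above the carrier's origin, at x -12 mm: 18 mm long in x, 16 mm thick in y, standing about 40 mm above the hook. Take it from above, fingers closing along the carrier's y; fingertips at most 36 mm below this point stay clear of rail and keeper.
- mark_red: Red marker clip, 14 mm wide, fixed on the keeper bar (its origin at the bar's top, axes as the stand's): the middle of the red carrier belongs at this y along the rail. The three markers are at stand y -5, 65 and 135 mm, in an order that varies. Nothing touches them.
- carrier_yellow: Loose yellow tube carrier, 0.2 kg, 172 mm tall, standing upright on the desk at the start (may be absent). Origin at the centre of its underside. Block 52 x 46 x 34 mm holding two capped tubes, tops at 80 mm; a white neck plate (x -28 to -22 mm, 36 wide in y) rises behind to a hook 36 mm wide. The weight is near x 0.
- carrier_yellow_hook (a point): Point in the yellow carrier's hook, 118 mm above its origin, that lies on the rail's axis when seated. The roof-shaped hook is open towards the carrier's +x, its lip (x +15 to +19 mm) reaching 8 mm below this point. To hook on: carrier's x along the stand's x, 14 mm or more (20 is good) above seated height, come from -x until over the rail, lower.
- carrier_yellow_tab (a point): Centre of the top of the yellow grip tab, 172 mm above the carrier's origin, at x -12 mm: 18 mm long in x, 16 mm thick in y, standing about 40 mm above the hook. Take it from above, fingers closing along the carrier's y; fingertips at most 36 mm below this point stay clear of rail and keeper.
- mark_yellow: Yellow marker clip, 14 mm wide, fixed on the keeper bar (its origin at the bar's top, axes as the stand's): the middle of the yellow carrier belongs at this y along the rail. The three markers are at stand y -5, 65 and 135 mm, in an order that varies. Nothing touches them.
- carrier_blue: Loose blue tube carrier, 0.2 kg, 172 mm tall, standing upright on the desk at the start (may be absent). Origin at the centre of its underside. Block 52 x 46 x 34 mm holding two capped tubes, tops at 80 mm; a white neck plate (x -28 to -22 mm, 36 wide in y) rises behind to a hook 36 mm wide. The weight is near x 0.
- carrier_blue_hook (a point): Point in the blue carrier's hook, 118 mm above its origin, that lies on the rail's axis when seated. The roof-shaped hook is open towards the carrier's +x, its lip (x +15 to +19 mm) reaching 8 mm below this point. To hook on: carrier's x along the stand's x, 14 mm or more (20 is good) above seated height, come from -x until over the rail, lower.
- carrier_blue_tab (a point): Centre of the top of the blue grip tab, 172 mm above the carrier's origin, at x -12 mm: 18 mm long in x, 16 mm thick in y, standing about 40 mm above the hook. Take it from above, fingers closing along the carrier's y; fingertips at most 36 mm below this point stay clear of rail and keeper.
- mark_blue: Blue marker clip, 14 mm wide, fixed on the keeper bar (its origin at the bar's top, axes as the stand's): the middle of the blue carrier belongs at this y along the rail. The three markers are at stand y -5, 65 and 135 mm, in an order that varies. Nothing touches them.
- tube_box: Clear box of red-capped tubes, 120 x 90 x 35 mm, origin under its centre; a bystander.
- dropper: Small white dropper bottle with green cap, 32 mm diameter, 75 mm high, origin under its centre; a bystander.
- gel: White hand-gel bottle with blue cap, 60 mm diameter, 160 mm high, origin under its centre; a bystander.
Mind the look-alikes: they are no part of the job. Leave any purple or turquoise look-alike of the carrier_red alone.

How it is judged:
By the outcome, as a careful person would: the job done as asked, in the order asked, and still so for the second after the job is handed in, with the robot touching nothing.
Of carrier_red, carrier_yellow, carrier_blue only 2 to 3 are there at a start; the rules pass over those that are not, and their reading is None.
At some moment in a run one of carrier_red, carrier_yellow, carrier_blue may be knocked a few centimetres aside while the robot is not near it.
Once in a run the grip may slacken for a moment while it holds something.
It also fails if it takes over 210 s, if anything falls off the work surface, if the arm or the gripper's body presses on something with over 40 N, if the wrist force passes 120 N, or if a joint passes its speed limit or range.

## Working session

There is one attempt and no reset: what is moved stays moved. The work goes in short steps, Python scripts to look and compute and a tool call to move; the robot and the scene stay as the last step left them, time stands still between calls to the robot, and variables do not carry over. Pictures are saved under pics/ and viewed, at most 14 in all, crops included, and the job is handed in when it is done.

Besides the shell and the picture viewer there is one more tool, called after "Request:" as name(argument=value, ...) on one line, values as JSON. servo_tool: Moves the arm, as the interface text tells. Its arguments: {"type":"object","properties":{"plan":{"type":"string"},"grip":{"type":"number"},"grip_force":{"type":"number"}},"required":["plan"]}

```bash
mkdir -p pics
python3 - <<'E'
from plant import status, eyes
import cv2, numpy as np
s=status.read_state(); print({k:np.round(v,3).tolist() for k,v in s.items()})
for n in ("scene","side","wrist"):
    c=eyes.read_camera(n); cv2.imwrite(f"pics/{n}0.png",c["image"])
    print(n,c["fovy"],c["cx"],c["cy"],c["k1"],np.round(c.get("world_from_camera",c.get("hand_eye")),4).tolist())
E
```

```text
{'t': 0.0, 'q': [-1.224, 0.131, 1.489, -0.0, 1.523, -0.085], 'dq': [0.0, -0.0, 0.0, 0.0, 0.0, -0.001], 'joint_torque': [0.001, -55.985, -49.176, 0.077, 0.035, -0.0], 'tool_pos': [0.251, -0.544, 0.235], 'orientation': [-3.067, -0.673, 0.0], 'force': [-1.252, 0.367, -0.385], 'wrist_torque': [-0.011, -0.001, 0.015], 'gripper_force': 0.0, 'opening': 0.093}
scene 44.52745358684397 314.1461879290434 201.90122506724637 0.04412196126100366 [[-0.8594, 0.2793, -0.4282, 1.0466], [0.5112, 0.4809, -0.7123, 0.8675], [0.0069, -0.8311, -0.5561, 0.799], [0.0, 0.0, 0.0, 1.0]]
side 47.40822868462701 319.28352305792407 192.91329860262545 -0.04107796787238173 [[-0.981, -0.1139, 0.157, 0.3541], [-0.193, 0.6543, -0.7312, 0.9819], [-0.0195, -0.7476, -0.6638, 1.0411], [0.0, 0.0, 0.0, 1.0]]
wrist 68.89224194560171 318.3166881591302 199.23569728922195 -0.012135319502234381 [[-0.0004, -0.9679, -0.2515, 0.0696], [1.0, -0.0002, -0.0008, 0.0001], [0.0007, -0.2515, 0.9679, -0.1496], [0.0, 0.0, 0.0, 1.0]]
```

View pics/scene0.png

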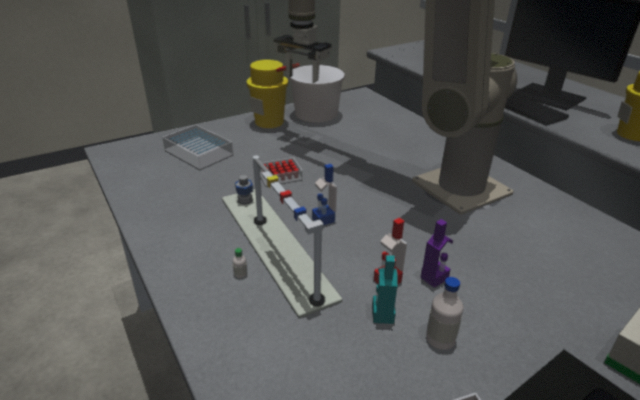

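View pics/side0.png

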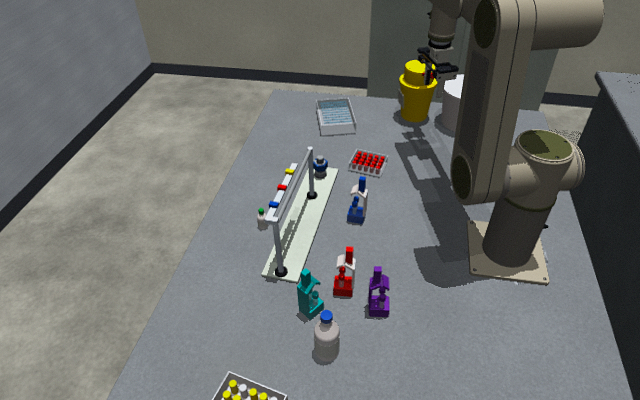

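Scene (scene camera / side camera pixels). Candidates for the carriers: red (398,230)/(349,255) and blue (329,172)/(362,185). Purple (440,230)/(377,275) and turquoise (390,265)/(305,275) are look-alikes. There is no yellow carrier; the yellow things are a far canister and tube caps. The blue nut is at (243,188)/(321,165). A zoomed crop checks this.

```bash
cat > h.py <<'E'
import numpy as np, cv2
from scipy.spatial.transform import Rotation as R
from plant import status, eyes
def cam(n):
    s=status.read_state(); c=eyes.read_camera(n)
    if n=="wrist":
        T=np.eye(4); T[:3,:3]=R.from_rotvec(s["orientation"]).as_matrix(); T[:3,3]=s["tool_pos"]
        c["T"]=T@np.array(c["hand_eye"])
    else: c["T"]=np.array(c["world_from_camera"])
    c["f"]=200/np.tan(np.radians(c["fovy"])/2)
    return c
def ray(c,uv):
    d=np.array([(uv[0]-c["cx"])/c["f"],(uv[1]-c["cy"])/c["f"]]); m=d.copy()
    for _ in range(20): m=d/(1+c["k1"]*(m@m))
    v=c["T"][:3,:3]@np.array([m[0],m[1],1]); return c["T"][:3,3],v/np.linalg.norm(v)
def onz(c,uv,z):
    o,v=ray(c,uv); return o+v*(z-o[2])/v[2]
def proj(c,p):
    q=np.linalg.inv(c["T"])@np.append(p,1); m=q[:2]/q[2]; m=m*(1+c["k1"]*(m@m)); return m*c["f"]+[c["cx"],c["cy"]]
def tri(obs):
    A=np.zeros((3,3));b=np.zeros(3)
    for c,uv in obs:
        o,v=ray(c,uv);P=np.eye(3)-np.outer(v,v);A+=P;b+=P@o
    return np.linalg.solve(A,b)
E
python3 - <<'E'
import cv2,numpy as np
a=cv2.imread("pics/side0.png")[140:330,240:400]; b=cv2.imread("pics/scene0.png")[150:320,215:465]
a=cv2.resize(a,None,fx=3,fy=3,interpolation=2)[:570]; 
cv2.imwrite("pics/c1.png",a)
b=cv2.resize(b,None,fx=3.2,fy=3.2,interpolation=2); cv2.imwrite("pics/c2.png",b)
E
```

```text
(no output)
```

View pics/c1.png

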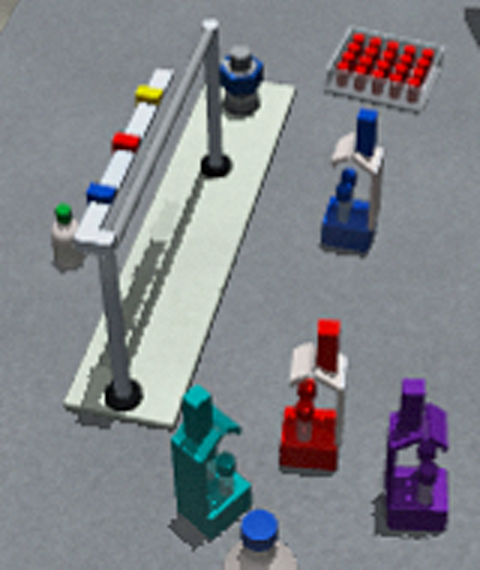

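View pics/c2.png

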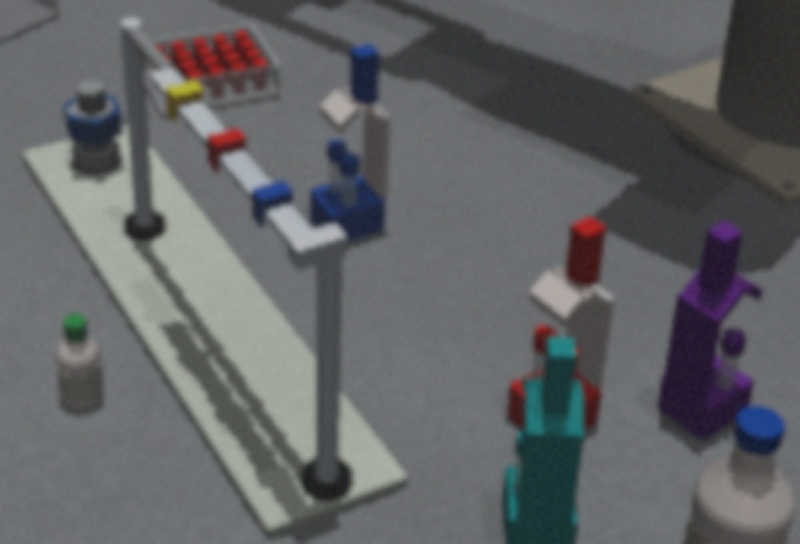

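Crops: the keeper markers run yellow, red, blue away from the bay, so stand y is -5 for yellow, 65 for red and 135 for blue. Red and blue carriers are present, standing upright with their hooks open toward the rail. The blue nut sits on the stud over a grey nut.

Run:
```python
from h import *
a=cam("side");b=cam("scene")
S=lambda u,v:(u/3+240,v/3+140); C=lambda u,v:(u/3.2+215,v/3.2+150)
for n,s,c in [("postA",(210,25),(130,23)),("stud",(240,48),(91,88)),("redtab",(329,326),(588,227)),("bluetab",(368,114),(365,50)),("mY",(150,93),(183,92)),("mR",(126,141),(226,140)),("mB",(102,191),(272,193))]:
    p=tri([(a,S(*s)),(b,C(*c))]); print(n,p.round(4),(proj(a,p)-S(*s)).round(1),(proj(b,p)-C(*c)).round(1))
print("plate corners", [onz(a,S(*u),.012)[:2].round(4).tolist() for u in [(295,87),(171,420),(68,402)]],[onz(b,C(*u),.012)[:2].round(4).tolist() for u in [(23,153),(268,524),(405,475)]])
```

```text
postA [ 0.6185 -0.1298  0.2122] [-0. -0.] [0.  0.1]
stud [ 0.6114 -0.2445  0.0946] [0.1 0.8] [-0.5 -0.9]
redtab [0.443  0.2213 0.1732] [-0.   0.3] [-0.2 -0.3]
bluetab [ 0.445  -0.0603  0.1737] [0.  0.2] [-0.1 -0.2]
mY [0.6446 0.0155 0.2336] [0.  0.1] [-0.1 -0.1]
mR [0.649  0.088  0.2353] [0. 0.] [-0. -0.]
mB [0.6526 0.1565 0.2352] [0.  0.2] [-0.1 -0.2]
plate corners [[0.5548, -0.2912], [0.5881, 0.2203], [0.6893, 0.2172]] [[0.6619, -0.2941], [0.6907, 0.215], [0.5859, 0.2235]]
```

```bash
cat >> h.py <<'E'
def pose():
    s=status.read_state(); M=R.from_rotvec(s["orientation"]).as_matrix()
    return s,np.array(s["tool_pos"]),M,np.arctan2(M[1,0],M[0,0])
def goal(p,yawdeg=None):
    "shift in tool axes (mm) and turn (deg) to world p, tool-x heading yawdeg"
    s,t,M,y=pose(); d=M.T@(np.array(p)-t)*1000
    turn=0 if yawdeg is None else np.degrees(y)-yawdeg
    print("t",round(s["t"],2),"shift mm",d.round(1),"turn",round(turn,1),"yaw",round(np.degrees(y),1),"q6",round(s["q"][5],2))
E
python3 -c "
from h import *
goal([.611,-.2445,.236],150)"
```

```text
t 0.25 shift mm [ 452.6 -122.    -0.7] turn -125.3 yaw 24.7 q6 -0.09
```

Request:
servo_tool(plan="0.03 -0.01 -0.04 0; 0.453 -0.122 -0.02 -125;0.453 -0.122 -0.02 -125;0.453 -0.122 0 -125;0.453 -0.122 0 -125;0.453 -0.122 0 -125;0.453 -0.122 0 -125;0.453 -0.122 0 -125;0.453 -0.122 0 -125;0.453 -0.122 0 -125;0.453 -0.122 0 -125;0.453 -0.122 0 -125")

```text
t: 1.25
tool_pos: [0.6137, -0.2413, 0.2349]
orientation: [-1.934, -2.475, -0.001]
force: [0.6, 0.0, 1.1]
opening: 0.0925
gripper_force: 0.0
```

```bash
python3 -c "
from h import *
goal([.611,-.2445,.236],150)"
```

```text
t 1.25 shift mm [-2.4 -3.3 -1.1] turn -46.0 yaw 104.0 q6 -0.7
```

Request:
servo_tool(plan="0 0 0 -46;0 0 0 -46;0 0 0 -46;0 0 0 -46;0 0 0 -46;0 0 0 -46;0 0 0 -46;0 0 0 -46")

```text
t: 1.92
tool_pos: [0.6114, -0.2445, 0.2354]
orientation: [-0.822, -3.032, -0.0]
force: [0.2, -0.8, -0.2]
opening: 0.0926
gripper_force: 0.0
```

```bash
python3 -c "
from h import *
goal([.611,-.2445,.236],150)
c=cam('wrist'); print(proj(c,[.611,-.2445,.092]))
im=c['image']; cv2.imwrite('pics/w1.png',im)"
```

```text
t 1.92 shift mm [ 0.4 -0.2 -0.6] turn -0.3 yaw 149.7 q6 -1.5
[317.93036376 192.67723119]
```

View pics/w1.png

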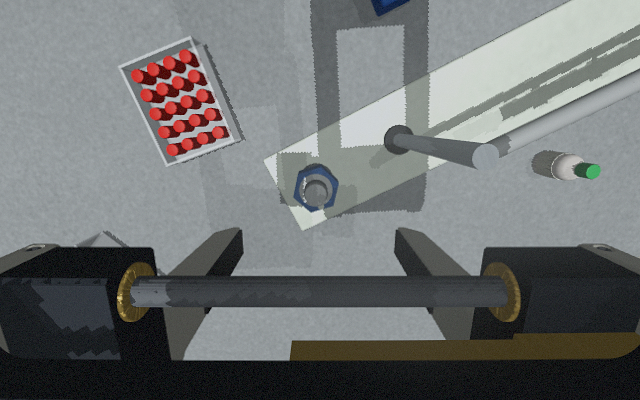

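Run:
```python
from h import *
im=cv2.imread("pics/w1.png")
cr=im[150:225,275:360]; cv2.imwrite("pics/w1c.png",cv2.resize(cr,None,fx=7,fy=7,interpolation=2))
hs=cv2.cvtColor(cr,cv2.COLOR_BGR2HSV); m=cv2.inRange(hs,(105,70,20),(130,255,255))
ct=max(cv2.findContours(m,0,2)[0],key=cv2.contourArea); print(cv2.contourArea(ct),cv2.boundingRect(ct))
h=cv2.convexHull(ct); print((cv2.approxPolyDP(h,2,True)[:,0]+[275,150]).tolist())
```

```text
486.5 (19, 15, 44, 47)
[[320, 165], [336, 180], [337, 187], [332, 205], [310, 211], [294, 197], [299, 171]]
```

View pics/w1c.png

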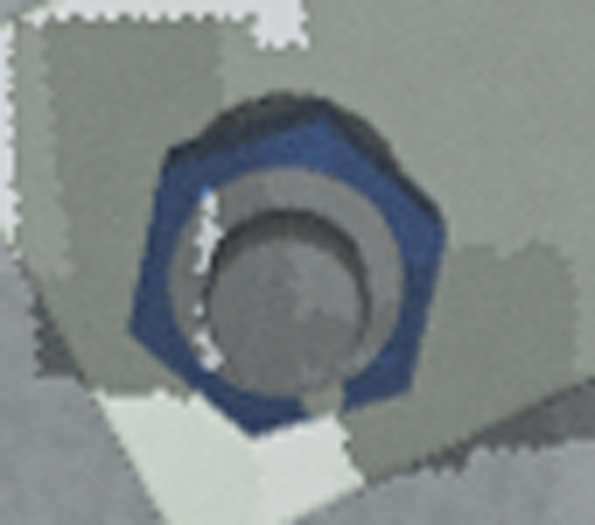

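The crop shows the hexagon's six top corners clearly, at about (321,165), (339,181), (333,205), (311,212), (294,197) and (299,172). The stud stands through it and the steel nut shows behind.

Run:
```python
from h import *
c=cam("wrist")
px=np.array([(320,103),(445,215),(408,388),(255,437),(130,328),(165,155)])/7+[275,150]
for z in (.055,.065,.075,.085):
    P=np.array([onz(c,u,z)[:2] for u in px]); ce=P.mean(0); d=P-ce
    r=np.linalg.norm(d,axis=1); an=np.degrees(np.arctan2(d[:,1],d[:,0]))
    k=np.degrees(np.angle(np.exp(6j*np.radians(an)).mean()))/6
    print(z,ce.round(4),(r*1e3).round(1),"corner ang mod60",k.round(1),an.round(0))
S=np.array([290,310])/7+[275,150]; print("stud top",onz(c,S,.092))
```

```text
0.055 [ 0.6136 -0.2486] [28.7 27.7 28.3 28.9 27.9 28. ] corner ang mod60 17.7 [ 139.   80.   15.  -42. -101. -165.]
0.065 [ 0.6118 -0.2474] [27.8 26.9 27.5 28.1 27.  27.1] corner ang mod60 17.7 [ 139.   80.   15.  -42. -101. -165.]
0.075 [ 0.6099 -0.2462] [27.  26.1 26.6 27.2 26.2 26.3] corner ang mod60 17.7 [ 139.   80.   15.  -42. -101. -165.]
0.085 [ 0.608  -0.2451] [26.1 25.2 25.8 26.3 25.3 25.4] corner ang mod60 17.7 [ 139.   80.   15.  -42. -101. -165.]
stud top [ 0.61170859 -0.2467206   0.092     ]
```

```bash
python3 -c "
from h import *
goal([.611,-.2458,.069],197.7)"
```

```text
t 2.02 shift mm [ -0.3  -1.3 166.5] turn -48.3 yaw 149.4 q6 -1.49
```

Request:
servo_tool(plan="0 -0.001 0.03 -48;0 -0.001 0.06 -48;0 -0.001 0.09 -48;0 -0.001 0.1 -48;0 -0.001 0.11 -48;0 -0.001 0.12 -48;0 -0.001 0.14 -48;0 -0.001 0.155 -48;0 -0.001 0.1665 -48;0 -0.001 0.1665 -48;0 -0.001 0.1665 -48")

```text
t: 2.93
tool_pos: [0.6103, -0.2451, 0.0682]
orientation: [0.474, -3.104, -0.002]
force: [-0.2, -0.7, 0.4]
opening: 0.0929
gripper_force: 0.0
```

Request:
servo_tool(plan="0 0 0 0;0 0 0 0;0 0 0 0;0 0 0 0;0 0 0 0;0 0 0 0;0 0 0 0;0 0 0 0", grip=1, grip_force=15)

```text
t: 3.6
tool_pos: [0.6117, -0.2476, 0.0696]
orientation: [-0.478, 3.104, -0.007]
force: [2.8, -3.9, -4.1]
opening: 0.0462
gripper_force: 14.9
```

```bash
python3 -c "
from h import *
goal([.611,-.2458,.069],197.7)
s=status.read_state();print(s['force'],s['wrist_torque'],s['opening'],s['gripper_force'])"
```

```text
t 3.6 shift mm [0.1 1.9 0.6] turn -360.2 yaw -162.5 q6 -2.34
[ 2.84952679 -3.90837531 -4.10610893] [-0.25918985 -0.58348994 -0.07264761] 0.04618024867559625 14.94546577334404
```

Request:
servo_tool(plan="0 -0.002 0.0002 7;0 -0.002 0.0005 14;0 -0.002 0.0007 21;0 -0.002 0.0009 28;0 -0.002 0.0012 35;0 -0.002 0.0014 42;0 -0.002 0.0016 49;0 -0.002 0.0019 56;0 -0.002 0.0021 63;0 -0.002 0.0023 70;0 -0.002 0.0026 77;0 -0.002 0.0028 84", grip_force=30)

```text
t: 4.6
tool_pos: [0.6115, -0.2486, 0.0668]
orientation: [1.73, 2.621, -0.002]
force: [-0.9, -4.6, 0.2]
opening: 0.0458
gripper_force: 29.9
```

```bash
python3 -c "
from h import *
goal([.6117,-.247,.069])
s=status.read_state();print(s['force'],s['wrist_torque'],s['opening'],s['gripper_force'])"
```

```text
t 4.6 shift mm [ 1.4  0.8 -2.3] turn 0 yaw 113.2 q6 -0.87
[-0.91577621 -4.64332518  0.24350361] [-0.7607773  -0.0223407   0.19565735] 0.045784635174370925 29.927938878536224
```

Request:
servo_tool(plan="-0.0018 0 0.0002 7;-0.0018 0 0.0005 14;-0.0018 0 0.0007 21;-0.0018 0 0.0009 28;-0.0018 0 0.0012 35;-0.0018 0 0.0014 42;-0.0018 0 0.0016 49;-0.0018 0 0.0019 56;-0.0018 0 0.0021 63;-0.0018 0 0.0023 70;-0.0018 0 0.0026 77;-0.0018 0 0.0028 84")

```text
t: 5.6
tool_pos: [0.6107, -0.2486, 0.0639]
orientation: [-3.039, -0.791, 0.005]
force: [-10.4, 2.9, 9.4]
opening: 0.0458
gripper_force: 29.9
```

Request:
servo_tool(plan="0 0 0.0002 7;0 0 0.0005 14;0 0 0.0007 21;0 0 0.0009 28;0 0 0.0012 35;0 0 0.0014 42;0 0 0.0016 49;0 0 0.0019 56;0 0 0.0021 63;0 0 0.0023 70;0 0 0.0026 77;0 0 0.0028 84")

```text
t: 6.6
tool_pos: [0.6108, -0.2477, 0.0611]
orientation: [-2.789, 1.445, 0.007]
force: [-9.1, 7.8, 10.1]
opening: 0.046
gripper_force: 30.0
```

```bash
python3 -c "
from h import *
goal([.6117,-.2485,.069])
s=status.read_state();print(s['force'],s['wrist_torque'],s['opening'],s['gripper_force'])"
```

```text
t 6.6 shift mm [ 1.1 -0.3 -7.9] turn 0 yaw -54.8 q6 2.06
[-9.12636243  7.75649124 10.14272123] [1.09521627 1.89983045 0.1896863 ] 0.04602656667545127 29.950383603572845
```

Request:
servo_tool(plan="0 0 0 0;0 0 0 0;0 0 0 0;0 0 0 -7;0 0 0 -14;0 0 0 -21;0 0 0 -28;0 0 0 -35;0 0 0 -42;0 0 0 -49;0 0 0 -56;0 0 0 -60", grip=0)

```text
t: 7.6
tool_pos: [0.613, -0.2482, 0.0621]
orientation: [-3.136, -0.165, -0.002]
force: [-4.5, 6.7, 10.8]
opening: 0.0468
gripper_force: 9.2
```

Request:
servo_tool(plan="0 0 0 -7;0 0 0 -14;0 0 0 -21;0 0 0 -28;0 0 0 -35;0 0 0 -42;0 0 0 -49;0 0 0 -56;0 0 0 -63;0 0 0 -70;0 0 0 -77;0 0 0 -84")

```text
t: 8.6
tool_pos: [0.6114, -0.2474, 0.0623]
orientation: [-2.219, -2.219, 0.0]
force: [-12.0, 8.1, 16.6]
opening: 0.0468
gripper_force: 13.2
```

Request:
servo_tool(plan="0 0 0 -7;0 0 0 -14;0 0 0 -21;0 0 0 -28;0 0 0 -35;0 0 0 -42;0 0 0 -49;0 0 0 -56;0 0 0 -63;0 0 0 -70;0 0 0 -77;0 0 0 -84")

```text
t: 9.6
tool_pos: [0.6125, -0.2485, 0.0631]
orientation: [0.165, 3.137, 0.001]
force: [-10.3, 8.7, 18.9]
opening: 0.0469
gripper_force: 15.3
```

Request:
servo_tool(plan="0 0 0 -7;0 0 0 -12;0 0 0 -12;0 0 0 -12;0 0 0 -12")

```text
t: 10.02
tool_pos: [0.613, -0.2482, 0.063]
orientation: [-0.155, 3.137, 0.001]
force: [-7.9, 7.4, 14.9]
opening: 0.0471
gripper_force: 12.1
```

```bash
python3 -c "
from h import *
goal([.6113,-.248,.061],-54.8+240)
s=status.read_state();print(s['force'],s['wrist_torque'],s['opening'],s['gripper_force'])"
```

```text
t 10.02 shift mm [1.7 0.4 2. ] turn -359.6 yaw -174.4 q6 -2.13
[-7.93246592  7.40416995 14.90055342] [ 1.38336702  1.15422208 -0.15499404] 0.04708273280719534 12.122429183218628
```

The value 0 is only half closed (46.5 mm), so the fingers probably dragged the nut back. I'll open fully, rise and regrip.

Request:
servo_tool(plan="0 0 0 0;0 0 0 0;0 0 0 0;0 0 0 0;0 0 0 0;0 0 -0.05 0;0 0 -0.09 0;0 0 -0.13 0;0 0 -0.17 0;0 0 -0.174 0;0 0 -0.174 0;0 0 -0.174 0", grip=-1)

```text
t: 11.02
tool_pos: [0.6127, -0.2492, 0.2353]
orientation: [-0.151, 3.137, -0.001]
force: [-0.8, 0.3, -1.0]
opening: 0.0932
gripper_force: 0.0
```

Run:
```python
from h import *
goal([.6113,-.248,.069])
c=cam("wrist"); u,v=proj(c,[.6113,-.248,.075]).astype(int); print(u,v)
cr=c["image"][v-45:v+45,u-50:u+50]; cv2.imwrite("pics/w2.png",cv2.resize(cr,None,fx=6,fy=6,interpolation=2)); print(u-50,v-45,status.read_state()["opening"])
```

```text
t 11.02 shift mm [  1.5   1.5 166.3] turn 0 yaw -174.5 q6 -2.13
319 187
269 142 0.09278070015136838
```

View pics/w2.png

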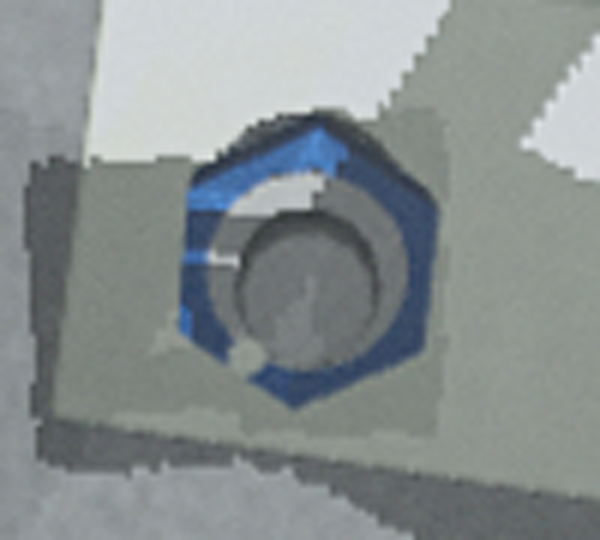

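The nut's top corners are at crop (322,125), (438,208), (425,350), (297,410), (182,330) and (192,185). It has indeed turned with the fingers.

Run:
```python
from h import *
c=cam("wrist")
px=np.array([(322,125),(438,208),(425,350),(297,410),(182,330),(192,185)])/6+[269,142]
for z in (.060,.065,.07,.075):
    P=np.array([onz(c,u,z)[:2] for u in px]); ce=P.mean(0); d=P-ce
    r=np.linalg.norm(d,axis=1); an=np.degrees(np.arctan2(d[:,1],d[:,0]))
    print(z,ce.round(4),(r*1e3).mean().round(2),"corner mod60",(np.degrees(np.angle(np.exp(6j*np.radians(an)).mean()))/6).round(1))
goal([.611,-.2475,.069])
```

```text
0.06 [ 0.6116 -0.2459] 27.2 corner mod60 0.6
0.065 [ 0.6106 -0.2461] 26.78 corner mod60 0.6
0.07 [ 0.6095 -0.2462] 26.35 corner mod60 0.6
0.075 [ 0.6084 -0.2464] 25.93 corner mod60 0.6
t 11.12 shift mm [ -0.2   0.8 163.3] turn 0 yaw -174.5 q6 -2.13
```

Request:
servo_tool(plan="0 0.001 0.04 5;0 0.001 0.08 5;0 0.001 0.11 5;0 0.001 0.13 5;0 0.001 0.145 5;0 0.001 0.155 5;0 0.001 0.164 5;0 0.001 0.164 5;0 0.001 0.164 5")

```text
t: 11.87
tool_pos: [0.6125, -0.2481, 0.0712]
orientation: [-0.014, 3.141, -0.0]
force: [-0.2, 0.6, -0.1]
opening: 0.0932
gripper_force: 0.0
```

Request:
servo_tool(plan="0 0 0 0;0 0 0 0;0 0 0 0;0 0 0 0;0 0 0 0;0 0 0 0;0 0 0 0;0 0 0 0", grip=1, grip_force=30)

```text
t: 12.53
tool_pos: [0.6122, -0.2481, 0.0708]
orientation: [0.014, -3.142, 0.0]
force: [0.1, -0.1, -1.6]
opening: 0.046
gripper_force: 30.0
```

```bash
python3 -c "
from h import *
goal([.6112,-.2478,.068])
s=status.read_state();print(s['force'],s['wrist_torque'],s['opening'],s['gripper_force'])"
```

```text
t 12.53 shift mm [1.  0.3 2.8] turn 0 yaw -179.5 q6 -2.04
[ 0.13751688 -0.09365373 -1.62133013] [ 0.22516508 -0.10576434  0.04073089] 0.04602246280490573 30.000951290130615
```

Request:
servo_tool(plan="0 0 0.0002 7;0 0 0.0005 14;0 0 0.0007 21;0 0 0.0009 28;0 0 0.0012 35;0 0 0.0014 42;0 0 0.0016 49;0 0 0.0019 56;0 0 0.0021 63;0 0 0.0023 70;0 0 0.0026 77;0 0 0.0028 84")

```text
t: 13.53
tool_pos: [0.6113, -0.2491, 0.068]
orientation: [-2.099, -2.338, 0.003]
force: [-4.1, -3.7, 1.8]
opening: 0.0458
gripper_force: 30.0
```

Request:
servo_tool(plan="0 0 0.0002 7;0 0 0.0005 14;0 0 0.0007 21;0 0 0.0009 28;0 0 0.0012 35;0 0 0.0014 42;0 0 0.0016 49;0 0 0.0019 56;0 0 0.0021 63;0 0 0.0023 70;0 0 0.0026 77;0 0 0.0028 84")

```text
t: 14.53
tool_pos: [0.6103, -0.2484, 0.0651]
orientation: [-3.123, -0.333, 0.006]
force: [-10.7, -0.4, 7.3]
opening: 0.046
gripper_force: 30.0
```

Request:
servo_tool(plan="0 0 0.0002 7;0 0 0.0005 14;0 0 0.0007 21;0 0 0.0009 28;0 0 0.0012 35;0 0 0.0014 42;0 0 0.0016 49;0 0 0.0019 56;0 0 0.0021 63;0 0 0.0023 70;0 0 0.0026 77;0 0 0.0028 84")

```text
t: 15.53
tool_pos: [0.6109, -0.2472, 0.0623]
orientation: [2.544, -1.842, -0.005]
force: [-6.5, 3.6, 6.3]
opening: 0.0456
gripper_force: 30.0
```

```bash
python3 -c "
from h import *
goal([.6112,-.2478,.068])
s=status.read_state();print(s['force'],s['wrist_torque'],s['opening'],s['gripper_force'])"
```

```text
t 15.53 shift mm [ 0.6 -0.1 -5.7] turn 0 yaw -71.8 q6 2.36
[-6.4565901   3.62326479  6.27024906] [0.82224152 1.20108963 0.26574609] 0.045579088260245086 30.00200092792511
```

Request:
servo_tool(plan="0 0 0 0;0 0 0 0;0 0 0 0;0 0 0 0;0 0 0 0;0 0 0 0", grip=-1)

```text
t: 16.03
tool_pos: [0.6123, -0.248, 0.0623]
orientation: [-2.551, 1.834, -0.0]
force: [-0.4, -0.1, -1.1]
opening: 0.0809
gripper_force: 0.0
```

Request:
servo_tool(plan="0 0 0 -7;0 0 0 -14;0 0 0 -21;0 0 0 -28;0 0 0 -35;0 0 0 -42;0 0 0 -49;0 0 0 -56;0 0 0 -63;0 0 0 -70;0 0 0 -77;0 0 0 -84")

```text
t: 17.03
tool_pos: [0.6123, -0.248, 0.0623]
orientation: [3.122, 0.353, 0.0]
force: [-0.1, -0.4, -0.3]
opening: 0.0928
gripper_force: 0.0
```

Request:
servo_tool(plan="0 0 0 -7;0 0 0 -14;0 0 0 -21;0 0 0 -28;0 0 0 -35;0 0 0 -42;0 0 0 -49;0 0 0 -56;0 0 0 -63;0 0 0 -70;0 0 0 -77;0 0 0 -84")

```text
t: 18.03
tool_pos: [0.6123, -0.248, 0.0623]
orientation: [2.084, 2.351, 0.0]
force: [1.1, 0.2, -0.1]
opening: 0.093
gripper_force: 0.0
```

Request:
servo_tool(plan="0 0 0 -7;0 0 0 -14;0 0 0 -21;0 0 0 -28;0 0 0 -35;0 0 0 -42;0 0 0 -49;0 0 0 -56;0 0 0 -63;0 0 0 -70;0 0 0 -72;0 0 0 -72")

```text
t: 19.03
tool_pos: [0.6122, -0.248, 0.0623]
orientation: [-0.311, -3.126, -0.0]
force: [0.2, 0.0, -0.1]
opening: 0.0929
gripper_force: 0.0
```

```bash
python3 -c "
from h import *
goal([.6113,-.248,.0623],-71.8+240)
s=status.read_state();print(s['force'],s['wrist_torque'],s['opening'],s['gripper_force'])"
```

```text
t 19.03 shift mm [ 0.9 -0.2 -0. ] turn 0.5 yaw 168.7 q6 -1.84
[ 0.19987566  0.00928941 -0.08476913] [-0.0022945  -0.1531885  -0.01558387] 0.09294481529428292 0.0
```

Request:
servo_tool(plan="0.001 0 0 0;0.001 0 0 0;0.001 0 0 0;0.001 0 0 0;0.001 0 0 0;0.001 0 0 0;0.001 0 0 0;0.001 0 0 0", grip=1, grip_force=40)

```text
t: 19.7
tool_pos: [0.6112, -0.2481, 0.0624]
orientation: [-0.314, -3.126, 0.001]
force: [0.5, 1.6, -1.6]
opening: 0.0456
gripper_force: 40.0
```

Request:
servo_tool(plan="0 0 0.0002 7;0 0 0.0005 14;0 0 0.0007 21;0 0 0.0009 28;0 0 0.0012 35;0 0 0.0014 42;0 0 0.0014 42")

```text
t: 20.28
tool_pos: [0.6112, -0.2481, 0.061]
orientation: [1.422, 2.801, -0.001]
force: [-1.0, -1.5, -0.1]
opening: 0.0459
gripper_force: 40.0
```

```bash
cat > st.py <<'E'
from h import *
goal([.6113,-.248,.0623])
s=status.read_state();print(np.round(s['force'],1),np.round(s['wrist_torque'],2),s['opening'],s['gripper_force'],s['tool_pos'])
E
python3 st.py
```

```text
t 20.28 shift mm [ 0.   0.1 -1.3] turn 0 yaw 126.2 q6 -1.09
[-1.  -1.5 -0.1] [-0.33 -0.08 -0.22] 0.04589338903082133 40.01483738422394 [ 0.61120149 -0.24810351  0.0609707 ]
```

Request:
servo_tool(plan="0 0 0.0002 7;0 0 0.0005 14;0 0 0.0007 21;0 0 0.0009 28;0 0 0.0012 35;0 0 0.0014 42;0 0 0.0016 49;0 0 0.0019 56;0 0 0.0021 63;0 0 0.0023 70")

```text
t: 21.12
tool_pos: [0.6111, -0.2481, 0.0587]
orientation: [2.768, 1.486, -0.001]
force: [-0.2, -1.5, 0.5]
opening: 0.0454
gripper_force: 40.0
```

```bash
python3 st.py
```

```text
t 21.12 shift mm [ 0.2  0.1 -3.6] turn 0 yaw 56.5 q6 0.12
[-0.2 -1.5  0.5] [-0.39  0.09  0.26] 0.04536763899326928 39.9558162689209 [ 0.61112187 -0.2481293   0.05866426]
```

Request:
servo_tool(plan="0 0 0.0002 7;0 0 0.0005 14;0 0 0.0007 21;0 0 0.0009 28;0 0 0.0012 35;0 0 0.0014 42")

```text
t: 21.62
tool_pos: [0.6111, -0.2481, 0.0573]
orientation: [3.116, 0.395, -0.001]
force: [-0.8, -2.6, -0.3]
opening: 0.0451
gripper_force: 40.0
```

```bash
python3 st.py
```

```text
t 21.62 shift mm [ 0.2 -0.1 -5. ] turn 0 yaw 14.5 q6 0.86
[-0.8 -2.6 -0.3] [-0.36  0.14  0.18] 0.04511230918932908 39.955978989601135 [ 0.61107534 -0.24811563  0.05725857]
```

Request:
servo_tool(plan="0 0 0.0002 7;0 0 0.0005 14;0 0 0.0007 21;0 0 0.0009 28;0 0 0.0012 35;0 0 0.0014 42")

```text
t: 22.12
tool_pos: [0.611, -0.248, 0.0559]
orientation: [3.051, -0.748, -0.0]
force: [-1.7, -1.8, 0.5]
opening: 0.0459
gripper_force: 40.0
```

```bash
python3 st.py
```

```text
t 22.12 shift mm [ 0.2 -0.1 -6.4] turn 0 yaw -27.5 q6 1.59
[-1.7 -1.8  0.5] [-0.22  0.26  0.33] 0.045903043462509605 39.955660700798035 [ 0.61104838 -0.24803776  0.0559337 ]
```

Request:
servo_tool(plan="0 0 0.0002 7;0 0 0.0004 14;0 0 0.0006 21")

```text
t: 22.37
tool_pos: [0.6111, -0.2481, 0.0554]
orientation: [2.864, -1.291, -0.0]
force: [-2.0, -1.6, 2.0]
opening: 0.0457
gripper_force: 40.0
```

```bash
python3 st.py
```

```text
t 22.37 shift mm [ 0.1 -0.2 -6.9] turn 0 yaw -48.5 q6 1.95
[-2.  -1.6  2. ] [-0.13  0.37  0.44] 0.045717168745943976 39.957996010780334 [ 0.61107708 -0.24805938  0.05543003]
```

Request:
servo_tool(plan="0 0 0.0002 7;0 0 0.0004 14;0 0 0.0006 21;0 0 0.0008 28")

```text
t: 22.7
tool_pos: [0.6111, -0.248, 0.0548]
orientation: [2.467, -1.945, 0.0]
force: [-2.0, -1.0, 2.8]
opening: 0.0455
gripper_force: 40.0
```

```bash
python3 st.py
```

```text
t 22.7 shift mm [ 0.  -0.2 -7.5] turn 0 yaw -76.5 q6 2.44
[-2.  -1.   2.8] [-0.01  0.42  0.64] 0.04547177579257602 39.98394012451172 [ 0.61110036 -0.24800379  0.05484863]
```

Turning moment is 0.64 N m, which puts it about 1.3 rad past first touch: firmly tight. Release and go to the blue carrier.

Request:
servo_tool(plan="0 0 0 0;0 0 0 0;0 0 0 0;0 0 0 0;0 0 0 0;0 0 0 0;0 0 -0.08 0;0 0 -0.16 0;0 0 -0.2 0;0 0 -0.245 0;0 0 -0.245 0;0 0 -0.245 0", grip=-1)

```text
t: 23.7
tool_pos: [0.6113, -0.2478, 0.3029]
orientation: [-2.468, 1.943, -0.003]
force: [1.2, -0.8, 1.2]
opening: 0.0931
gripper_force: 0.0
```

Run:
```python
from h import *
goal([.44,-.0605,.30],-3.3)
c=cam("wrist"); u,v=proj(c,[.6113,-.248,.066]).astype(int); print(u,v)
```

```text
t 23.7 shift mm [-222.3  122.5    2.4] turn -73.1 yaw -76.4 q6 2.44
318 176
```

Request:
servo_tool(plan="-0.222 0.1225 0 -73;-0.222 0.1225 0 -73;-0.222 0.1225 0 -73;-0.222 0.1225 0 -73;-0.222 0.1225 0 -73;-0.222 0.1225 0 -73;-0.222 0.1225 0 -73;-0.222 0.1225 0 -73;-0.222 0.1225 0 -73;-0.222 0.1225 0 -73;-0.222 0.1225 0 -73;-0.222 0.1225 0 -73")

```text
t: 24.75
tool_pos: [0.4402, -0.0605, 0.2994]
orientation: [-3.14, 0.097, -0.0]
force: [-0.2, -0.8, 0.2]
opening: 0.0931
gripper_force: 0.0
```

Run:
```python
from h import *
goal([.44,-.0605,.30],-3.3)
c=cam("wrist"); print(proj(c,[.445,-.0605,.172]))
cv2.imwrite("pics/w3.png",c["image"])
hs=cv2.cvtColor(c["image"],cv2.COLOR_BGR2HSV); m=cv2.inRange(hs,(105,100,30),(130,255,255))
for ct in cv2.findContours(m,0,2)[0]:
    if cv2.contourArea(ct)>60: print(cv2.contourArea(ct),cv2.minAreaRect(ct))
```

```text
t 24.75 shift mm [-0.2 -0.  -0.6] turn -0.2 yaw -3.5 q6 1.38
[318.22744429 192.08762614]
345.0 ((321.0, 188.0), (24.0, 16.0), 90.0)
333.5 ((320.5, 147.5), (11.0, 31.0), 90.0)
292.0 ((453.8461608886719, 27.269227981567383), (28.43684196472168, 48.04845428466797), 11.309932708740234)
```

View pics/w3.png

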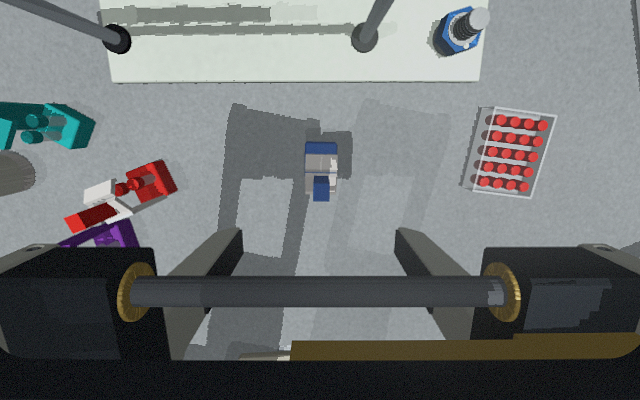

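The picture shows the blue carrier square to the tool, with its tab at (321,190). The red carrier, purple and turquoise are to the left. The tab is now lined up from close by.

Run:
```python
from h import *
c=cam("wrist")
hs=cv2.cvtColor(c["image"],cv2.COLOR_BGR2HSV); m=cv2.inRange(hs,(105,100,30),(130,255,255))
cr=c["image"][130:215,290:350]; cv2.imwrite("pics/w3c.png",cv2.resize(cr,None,fx=7,fy=7,interpolation=2))
for uv in [(321,191),(313,200),(329,200),(305,144),(336,144)]: print(uv,onz(c,uv,.172 if uv[1]>160 else .034).round(4))
goal(np.r_[onz(c,(321,191),.172)[:2],.159])
```

```text
(321, 191) [ 0.4459 -0.0633  0.172 ]
(313, 200) [ 0.4374 -0.0549  0.172 ]
(329, 200) [ 0.4364 -0.0706  0.172 ]
(305, 144) [ 0.483  -0.0442  0.034 ]
(336, 144) [ 0.4802 -0.0876  0.034 ]
t 24.85 shift mm [  5.9   2.4 140.3] turn 0 yaw -3.7 q6 1.38
```

View pics/w3c.png

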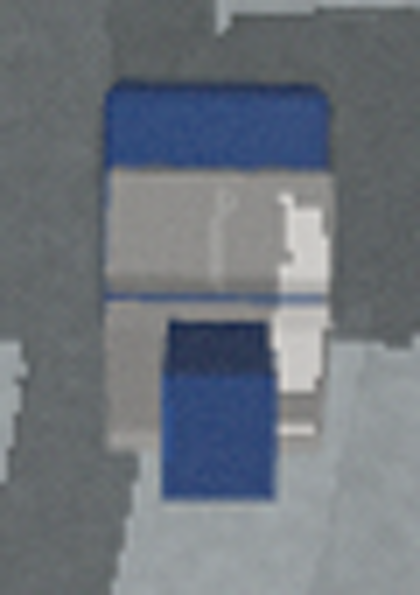

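Tab top face spans (313–329, 183–201), well centred. Grasping it.

Request:
servo_tool(plan="0.005 0.0025 0.035 0;0.005 0.0025 0.07 0;0.005 0.0025 0.1 0;0.005 0.0025 0.12 0;0.005 0.0025 0.133 0;0.005 0.0025 0.14 0;0.005 0.0025 0.14 0;0.005 0.0025 0.14 0", grip=-0.3)

```text
t: 25.52
tool_pos: [0.4453, -0.0635, 0.1599]
orientation: [3.14, -0.097, 0.0]
force: [0.2, 0.6, -0.4]
opening: 0.061
gripper_force: 0.0
```

Request:
servo_tool(plan="0 0 0 0;0 0 0 0;0 0 0 0;0 0 0 0;0 0 0 0;0 0 0 0;0 0 0 0;0 0 0 0;0 0 0 0;0 0 0 0", grip=1, grip_force=30)

```text
t: 26.35
tool_pos: [0.4451, -0.0634, 0.1595]
orientation: [3.14, -0.095, 0.0]
force: [-0.3, 0.4, 0.7]
opening: 0.0159
gripper_force: 29.9
```

Request:
servo_tool(plan="0 0 -0.01 0;0 0 -0.02 0;0 0 -0.04 0;0 0 -0.06 0;0 0 -0.08 0;0 0 -0.1 0;0 0 -0.112 0;0 0 -0.112 0;0 0 -0.112 0")

```text
t: 27.1
tool_pos: [0.4455, -0.0635, 0.272]
orientation: [3.14, -0.095, 0.002]
force: [-0.2, 0.1, -2.6]
opening: 0.0156
gripper_force: 29.9
```

Run:
```python
from h import *
goal([.545,-.074,.27],-3.3)
goal([.6092,-.0771,.27],-3.3)
s=status.read_state();print(np.round(s['force'],1),np.round(s['wrist_torque'],2),s['opening'],s['gripper_force'],s['tool_pos'])
```

```text
t 27.1 shift mm [100.    4.5   2.2] turn -0.2 yaw -3.5 q6 1.38
t 27.1 shift mm [164.3   3.7   2.3] turn -0.2 yaw -3.5 q6 1.38
[-0.2  0.1 -2.6] [0.06 0.03 0.06] 0.01564970579407217 29.923361241817474 [ 0.44545838 -0.0634518   0.27204592]
```

Request:
servo_tool(plan="0.04 0.0045 0 0;0.08 0.0045 0 0;0.1 0.0045 0 0;0.1 0.0045 0 0;0.1 0.0045 0 0")

```text
t: 27.52
tool_pos: [0.544, -0.0737, 0.2688]
orientation: [-3.139, 0.095, 0.007]
force: [-0.3, -0.5, -0.9]
opening: 0.0158
gripper_force: 30.0
```

Run:
```python
from h import *
c=cam("wrist"); goal([.6092,-.0771,.27],-3.3)
O=np.array([.627,.022]);X=np.array([.998,-.058]);Y=np.array([.058,.998])
for x,y,z in [(0,-147,205),(0,-155,211),(0,-52,205),(8,-52,227),(0,-5,211),(17,-5,227),(17,65,227)]:
    p=np.r_[O+X*x/1e3+Y*y/1e3,z/1e3]; print((x,y,z),proj(c,p).round(1))
cv2.imwrite("pics/w4.png",c["image"])
```

```text
t 27.57 shift mm [65.7 -0.6 -0.9] turn -0.2 yaw -3.5 q6 1.4
(0, -147, 205) [384.8 111.6]
(0, -155, 211) [398.4 111.3]
(0, -52, 205) [249.4 112. ]
(8, -52, 227) [240.4  97.5]
(0, -5, 211) [178.8 112.1]
(17, -5, 227) [163.5  82.6]
(17, 65, 227) [52.  83.8]
```

View pics/w4.png

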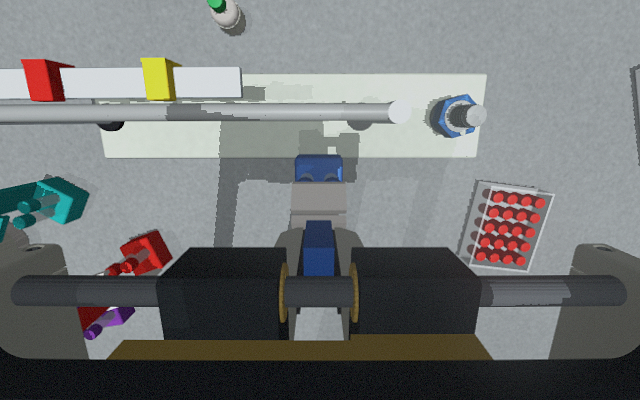

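Post top seen at (399,112) against predicted (398,111), and the keeper end at 241 against 240, so the stand frame is right. Hooking on.

Request:
servo_tool(plan="0.03 0 -0.001 0;0.055 0 -0.001 0;0.066 -0.0005 -0.001 0;0.066 -0.0005 -0.001 0;0.066 -0.0005 -0.001 0;0.066 -0.0005 -0.001 0")

```text
t: 28.07
tool_pos: [0.6093, -0.0773, 0.2723]
orientation: [-3.14, 0.095, 0.001]
force: [1.2, 1.4, -0.9]
opening: 0.0159
gripper_force: 30.0
```

Request:
servo_tool(plan="0 0 0.005 0;0 0 0.01 0;0 0 0.015 0;0 0 0.019 0;0 0 0.022 0;0 0 0.022 0;0 0 0.022 0")

```text
t: 28.65
tool_pos: [0.6103, -0.0774, 0.2501]
orientation: [-3.14, 0.095, 0.001]
force: [0.0, 1.0, -1.4]
opening: 0.0158
gripper_force: 30.0
```

```bash
cat > g.py <<'E'
from h import *
import sys
O=np.array([.627,.022]);X=np.array([.998,-.058]);Y=np.array([.058,.998])
y=float(sys.argv[1])/1e3; goal(np.r_[O-X*.012+Y*y,.2467],-3.3)
s=status.read_state();p=np.array(s["tool_pos"])[:2]-O
print("stand xy mm",(p@X*1e3).round(1),(p@Y*1e3).round(1),"z",s["tool_pos"][2].round(4),np.round(s['force'],1),np.round(s['wrist_torque'],2),s['opening'].round(4),s['gripper_force'])
E
python3 g.py 135
```

```text
t 28.65 shift mm [  -1.7 -235.1    3.4] turn -0.2 yaw -3.5 q6 1.42Traceback (most recent call last):
  File "g.py", line 6, in <module>
    print("stand xy mm",(p@X*1e3).round(1),(p@Y*1e3).round(1),"z",s["tool_pos"][2].round(4),np.round(s['force'],1),np.round(s['wrist_torque'],2),s['opening'].round(4),s['gripper_force'])
                                                                                                                                                 ^^^^^^^^^^^^^^^^^^
AttributeError: 'float' object has no attribute 'round'
```

Request:
servo_tool(plan="-0.001 0 0.0015 0;-0.001 0 0.003 0;-0.001 0 0.003 0;-0.001 0 0.003 0")

```text
t: 28.98
tool_pos: [0.6095, -0.0774, 0.2474]
orientation: [-3.14, 0.095, 0.0]
force: [-0.2, -0.2, -1.7]
opening: 0.0159
gripper_force: 30.0
```

```bash
sed -i "s/s\['opening'\].round(4)/s['opening']/" g.py; python3 g.py 135
```

```text
t 28.98 shift mm [  -0.9 -235.2    0.7] turn -0.2 yaw -3.5 q6 1.42
stand xy mm -11.7 -100.2 z 0.2474 [-0.2 -0.2 -1.7] [ 0.02 -0.02  0.01] 0.015897558249644186 29.99986857175827
```

Request:
servo_tool(plan="0 -0.015 0 0;0 -0.035 0 0;0 -0.06 0 0;0 -0.085 0 0;0 -0.11 0 0;-0.0005 -0.135 0 0;-0.0005 -0.16 0 0;-0.001 -0.185 0 0;-0.001 -0.21 0 0;-0.001 -0.225 0 0;-0.001 -0.235 0 0;-0.001 -0.235 0 0")

```text
t: 29.98
tool_pos: [0.6227, 0.1593, 0.2475]
orientation: [-3.14, 0.092, -0.0]
force: [0.1, -0.6, -1.6]
opening: 0.0159
gripper_force: 30.0
```

Request:
servo_tool(plan="0 0 0.0005 0;0 0 0.0005 0;0 0 0.0005 0")

```text
t: 30.23
tool_pos: [0.623, 0.156, 0.2471]
orientation: [3.14, -0.097, 0.001]
force: [0.2, 0.1, -0.1]
opening: 0.0158
gripper_force: 30.0
```

```bash
python3 g.py 135
python3 - <<'E'
from h import *
c=cam("side"); cv2.imwrite("pics/s2.png",cv2.resize(c["image"][140:330,240:400],None,fx=3,fy=3,interpolation=2))
E
```

```text
t 30.23 shift mm [-0.2 -1.4  0.4] turn -0.3 yaw -3.6 q6 1.8
stand xy mm -11.8 133.5 z 0.2471 [ 0.2  0.1 -0.1] [ 0.14 -0.18  0.09] 0.015848198729983522 29.999913275241852
```

View pics/s2.png

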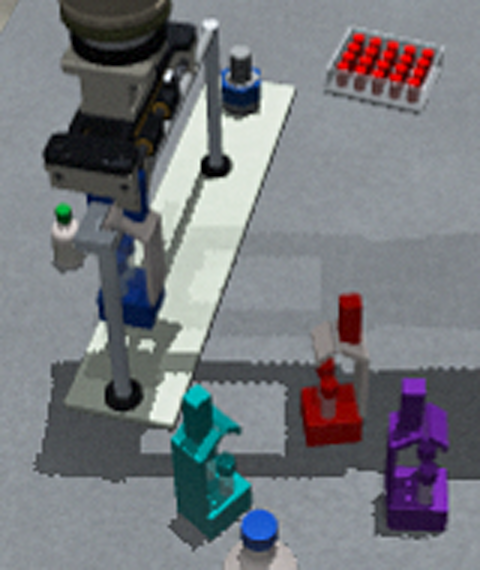

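The blue carrier hangs on the rail by its marker. The red one has been knocked to a new place (tab at crop (350,298)) and turned a little. Release the blue one.

Request:
servo_tool(plan="0 -0.0015 0.0005 0;0 -0.0015 0.0005 0;0 -0.0015 0.0005 0")

```text
t: 30.53
tool_pos: [0.6233, 0.158, 0.2468]
orientation: [3.14, -0.097, 0.002]
force: [2.1, -1.5, 0.7]
opening: 0.0157
gripper_force: 30.0
```

Request:
servo_tool(plan="0 0 0 0;0 0 0 0;0 0 0 0;0 0 0 0;0 0 0 0;0 0 -0.02 0;0 0 -0.05 0;0 0 -0.075 0;0 0 -0.075 0;0 0 -0.075 0", grip=-0.2)

```text
t: 31.37
tool_pos: [0.6238, 0.159, 0.324]
orientation: [-3.139, 0.095, -0.007]
force: [0.3, -0.4, 0.1]
opening: 0.0558
gripper_force: 0.0
```

Run:
```python
from h import *
a=cam("side"); p=onz(a,(350/3+240,299/3+140),.172); print(p)
s=status.read_state(); print(s["tool_pos"],s["opening"])
q=onz(a,(350/3+240,299/3+140),.172); goal([q[0],q[1],.30],-3.3)
```

```text
[0.42994757 0.18578532 0.172     ]
[0.62306673 0.15891974 0.32183849] 0.05564814405884887
t 31.42 shift mm [-194.4  -15.1   21.6] turn -0.2 yaw -3.5 q6 1.8
```

Request:
servo_tool(plan="-0.04 0 0 0;-0.08 0 0 0;-0.12 -0.015 0 0;-0.155 -0.015 0.01 0;-0.185 -0.015 0.02 0;-0.194 -0.015 0.022 0;-0.194 -0.015 0.022 0;-0.194 -0.015 0.022 0;-0.194 -0.015 0.022 0", grip=-1)

```text
t: 32.17
tool_pos: [0.4311, 0.1854, 0.2995]
orientation: [3.14, -0.096, 0.001]
force: [0.0, -0.3, 1.1]
opening: 0.093
gripper_force: 0.0
```

Run:
```python
from h import *
c=cam("wrist"); u,v=proj(c,[.43,.186,.172]).astype(int); print(u,v)
x0,y0=u-60,v-80; cr=c["image"][y0:y0+110,x0:x0+120]; print(x0,y0)
cv2.imwrite("pics/w5.png",cv2.resize(cr,None,fx=5,fy=5,interpolation=2));
```

```text
317 197
257 117
```

View pics/w5.png

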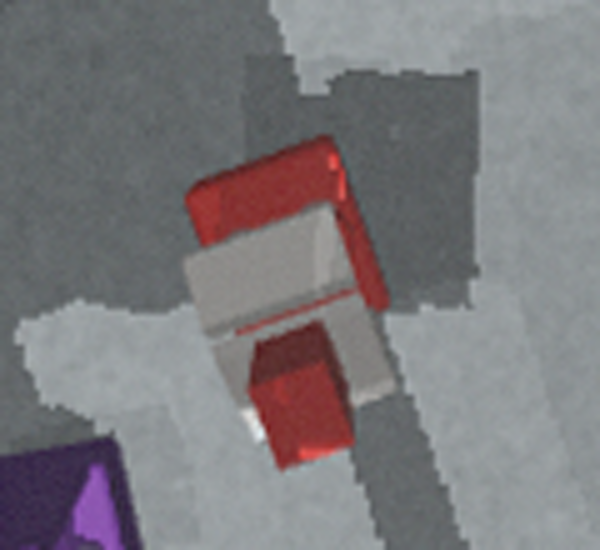

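The red tab's top face has corners at crop (250,390), (330,362), (353,442) and (281,469), and the carrier is turned about 20 degrees.

Run:
```python
from h import *
c=cam("wrist"); f=lambda u,z:onz(c,np.array(u)/5+[257,117],z)
A,B,C,D=[f(u,.172) for u in [(250,390),(330,362),(353,442),(281,469)]]
an=lambda v:np.degrees(np.arctan2(v[1],v[0]))
ce=(A+B+C+D)/4; print(ce,an(B-C),an(A-D),an(A-B)-90,an(D-C)-90)
r=f((333,205),.125)-f((185,262),.125); print("roof",an(r)+90)
b=f((325,137),.034)-f((190,190),.034);print("block",an(b)+90,np.linalg.norm(b))
for y in (15.,17,19): goal([ce[0],ce[1],.159],y)
```

```text
[0.42790451 0.18632134 0.172     ] 12.350384560274806 16.836297728471013 16.216506775994432 17.817986911619002
roof 17.496147649625854
block 17.633685335810256 0.04094927878267981
t 32.27 shift mm [ -3.4  -0.8 140.6] turn -18.5 yaw -3.5 q6 1.93
t 32.27 shift mm [ -3.4  -0.8 140.6] turn -20.5 yaw -3.5 q6 1.93
t 32.27 shift mm [ -3.4  -0.8 140.6] turn -22.5 yaw -3.5 q6 1.93
```

Request:
servo_tool(plan="-0.0035 -0.001 0.03 -7;-0.0035 -0.001 0.06 -14;-0.0035 -0.001 0.085 -21;-0.0035 -0.001 0.1 -21;-0.0035 -0.001 0.12 -21;-0.0035 -0.001 0.134 -21;-0.0035 -0.001 0.14 -21;-0.0035 -0.001 0.14 -21;-0.0035 -0.001 0.14 -21", grip=-0.3)

```text
t: 33.02
tool_pos: [0.4272, 0.1866, 0.1598]
orientation: [3.105, 0.478, -0.0]
force: [0.3, 0.4, 0.0]
opening: 0.0606
gripper_force: 0.0
```

Request:
servo_tool(plan="0 0 0 0;0 0 0 0;0 0 0 0;0 0 0 0;0 0 0 0;0 0 0 0;0 0 0 0;0 0 0 0;0 0 0 0;0 0 0 0", grip=1, grip_force=30)

```text
t: 33.85
tool_pos: [0.4267, 0.1867, 0.1595]
orientation: [3.105, 0.479, 0.0]
force: [1.0, -0.3, 0.1]
opening: 0.0157
gripper_force: 30.0
```

Request:
servo_tool(plan="0 0 -0.01 0;0 0 -0.02 0;0 0 -0.04 0;0 0 -0.06 0;0 0 -0.08 0;0 0 -0.1 0;0 0 -0.112 0;0 0 -0.112 0;0 0 -0.112 0")

```text
t: 34.6
tool_pos: [0.4271, 0.1868, 0.2721]
orientation: [-3.105, -0.478, -0.002]
force: [0.6, -0.2, -3.9]
opening: 0.0161
gripper_force: 30.0
```

```bash
python3 g.py -100; python3 -c "
from h import *
goal([.545,-.074,.271],-3.3)"
```

```text
t 34.6 shift mm [ 94.2 306.5  25.5] turn 20.8 yaw 17.5 q6 1.57
stand xy mm -209.1 152.9 z 0.2721 [ 0.6 -0.2 -3.9] [-0.01  0.01 -0.04] 0.016068931062707115 29.977898597717285
t 34.6 shift mm [ 33.9 284.2   1.1] turn 20.8 yaw 17.5 q6 1.57
```

Request:
servo_tool(plan="0 0.025 0 3;0 0.06 0 10;0.01 0.1 0 17;0.015 0.14 0 20.8;0.02 0.18 0 20.8;0.025 0.215 0 20.8;0.03 0.245 0 20.8;0.034 0.27 0 20.8;0.034 0.284 0 20.8;0.034 0.284 0 20.8;0.034 0.284 0 20.8;0.034 0.284 0 20.8")

```text
t: 35.6
tool_pos: [0.5439, -0.0728, 0.2706]
orientation: [-3.139, 0.089, 0.003]
force: [0.7, 0.1, -2.1]
opening: 0.0158
gripper_force: 30.0
```

```bash
python3 g.py -100
python3 - <<'E'
from h import *
c=cam("wrist");s=cam("scene");
cv2.imwrite("pics/w6.png",np.vstack([cv2.resize(c["image"],None,fx=.7,fy=.7,interpolation=3),cv2.resize(s["image"][110:290,200:424],None,fx=2,fy=1.7)[:310,:448] if 0 else cv2.copyMakeBorder(cv2.resize(s["image"][130:290,215:395],None,fx=2,fy=2),0,0,0,88,0)]))
E
```

```text
t 35.6 shift mm [65.5  0.6 23.8] turn 0.0 yaw -3.3 q6 1.4
stand xy mm -77.4 -99.5 z 0.2706 [ 0.7  0.1 -2.1] [0.04 0.02 0.01] 0.015806315044238423 29.999251663684845
```

View pics/w6.png

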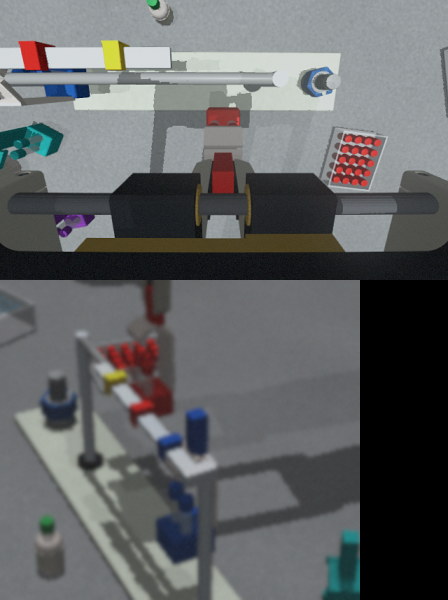

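The blue carrier hangs on the rail and the red one is square in the gripper before the bay. Hooking on the red one.

Request:
servo_tool(plan="0.03 0 -0.001 0;0.055 0 -0.001 0;0.0655 0.0005 -0.001 0;0.0655 0.0005 -0.001 0;0.0655 0.0005 -0.001 0;0.0655 0.0005 -0.001 0;0.0655 0.0005 0.005 0;0.0655 0.0005 0.01 0;0.0655 0.0005 0.015 0;0.0655 0.0005 0.02 0;0.0655 0.0005 0.0235 0;0.0655 0.0005 0.0235 0")

```text
t: 36.7
tool_pos: [0.6094, -0.0781, 0.2475]
orientation: [-3.14, 0.09, 0.002]
force: [-0.7, -1.1, -2.5]
opening: 0.0162
gripper_force: 30.0
```

Request:
servo_tool(plan="0 0 0 0;0 0 0 0;0 0 0 0")

```text
t: 36.95
tool_pos: [0.6098, -0.0781, 0.2477]
orientation: [-3.14, 0.09, 0.001]
force: [-1.7, 0.3, -0.7]
opening: 0.0159
gripper_force: 30.0
```

```bash
python3 g.py 65
```

```text
t 36.95 shift mm [  -0.5 -166.     1.1] turn 0.0 yaw -3.3 q6 1.42
stand xy mm -11.4 -100.9 z 0.2477 [-1.7  0.3 -0.7] [0.08 0.48 0.03] 0.01587982911630981 29.999864995479584
```

Request:
servo_tool(plan="-0.0005 -0.015 0 0;-0.0005 -0.035 0 0;-0.0005 -0.055 0 0;-0.0005 -0.075 0 0;-0.0005 -0.095 0 0;-0.0005 -0.115 0 0;-0.0005 -0.135 0 0;-0.0005 -0.15 0 0;-0.0005 -0.16 0 0;-0.0005 -0.166 0 0;-0.0005 -0.166 0 0;-0.0005 -0.166 0 0")

```text
t: 37.95
tool_pos: [0.619, 0.0873, 0.2479]
orientation: [3.14, -0.09, -0.0]
force: [0.5, -0.7, -2.0]
opening: 0.0157
gripper_force: 30.0
```

Request:
servo_tool(plan="0 0 0.0005 0;0 0 0.0005 0;0 0 0.0005 0")

```text
t: 38.2
tool_pos: [0.619, 0.0868, 0.2475]
orientation: [3.14, -0.092, 0.0]
force: [-0.7, 0.2, -1.9]
opening: 0.0159
gripper_force: 30.0
```

```bash
python3 g.py 65
```

```text
t 38.2 shift mm [-0.3 -0.8  0.8] turn -0.0 yaw -3.3 q6 1.69
stand xy mm -11.7 64.2 z 0.2475 [-0.7  0.2 -1.9] [ 0.04  0.01 -0.04] 0.015925763089668907 29.999576210975647
```

Request:
servo_tool(plan="0 -0.001 0.0005 0;0 -0.001 0.001 0;0 -0.001 0.001 0")

```text
t: 38.45
tool_pos: [0.619, 0.0879, 0.2472]
orientation: [3.139, -0.091, 0.001]
force: [-4.8, -4.3, 3.2]
opening: 0.0159
gripper_force: 30.0
```

Request:
servo_tool(plan="0 0 0 0;0 0 0 0;0 0 0 0;0 0 0 0;0 0 -0.02 0;0 0 -0.06 0;0 0 -0.09 0;-0.03 0 -0.1 0;-0.07 0 -0.1 0;-0.1 0 -0.1 0;-0.1 0 -0.1 0;-0.1 0 -0.1 0", grip=0.2)

```text
t: 39.45
tool_pos: [0.5184, 0.0947, 0.347]
orientation: [-3.14, 0.089, -0.002]
force: [0.5, -0.1, 0.1]
opening: 0.0374
gripper_force: 0.0
```

Run:
```python
from h import *
c=cam("wrist"); cv2.imwrite("pics/w7.png",c["image"])
O=np.array([.627,.022]);X=np.array([.998,-.058]);Y=np.array([.058,.998])
for y in (65,135): print(y,[proj(c,np.r_[O+X*x/1e3+Y*y/1e3,z/1e3]).round(1).tolist() for x,z in ((-12,259),(17,233),(0,221))])
```

```text
65 [[320.4, 81.7], [320.4, 48.7], [320.2, 73.2]]
135 [[228.9, 81.7], [235.8, 48.8], [240.8, 73.2]]
```

View pics/w7.png

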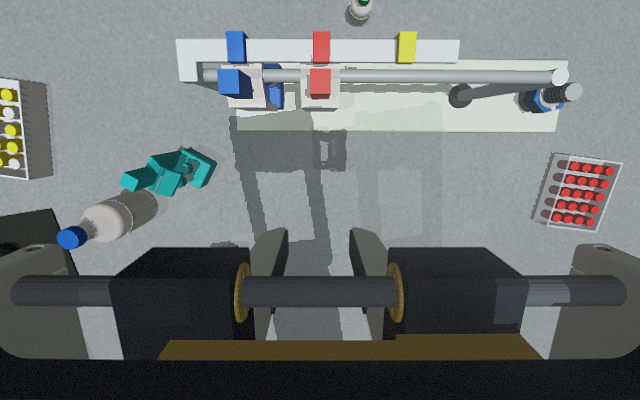

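Tabs are at (228,82) and (320,82) against predicted 228.9 and 320.4. The markers at (235,46) and (321,46) also fit, so both carriers hang at their own colours. Nothing touches the robot.

```bash
python3 -c "
from plant import robot
print(robot.close_job())"
```

```text
the job is handed in; nothing more can be done
None
```

The job is handed in, with no verdict returned: the lock nut is tight on the steel nut (an estimated 1.3 rad past first touch), and the blue and red carriers, the only ones present, hang within about 1 mm of their markers.

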